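# Index the spout table one hole, over the beaker

## Task

With the fingertips, press the indexing plunger of the round index table fully in, turn the table one hole so that its spout arm comes over the glass beaker standing beside it, and let the plunger spring up into that hole. Only press and push: do not pick up anything, and leave the beaker and the other things round the table standing where they are.

Things in the scene. Friction and masses are not known exactly. Their poses are not given: they have to be found in the camera images.
- table_axis (a point): On the vertical axis of the index table, at the top of its fixed index plate: 236 mm diameter, 54 mm above the bench, nine holes every 40 degrees on a 95 mm radius, joined by a narrower ring slot. x axis: from the axis to where the spout arm points at the start; the plunger is then opposite (-x). A column 22 mm thick, 126 mm high stands on the axis.
- turntable (a joint): Angle of the turntable, rad: 0 at the start hole, positive anticlockwise from above; the next holes are at +0.698 and -0.698 (stops at +-1.5). It turns easily (a few N at the plunger) with the plunger pressed in; with the plunger up in a hole it is locked, with about 0.015 rad of play.
- plunger (a joint): How far the plunger is pressed down, m: 0 = up, pin locked in a hole; 0.016 = fully in; pin free from 0.0135. Spring: about 5 N to start, 9.5 N fully in. Let go between holes it stays at 0.013 under the plate and can still be turned along; over a hole (within about 2 degrees) it springs up and draws the table true.
- plunger_top (a point): Centre of the flat top of the plunger's round black head (38 mm wide; 112 mm above the bench when up, 96 mm when in), 95 mm from the table's axis. Two steel guard plates of the turntable flank it along the turning circle: inner faces 28 mm from its centre, 30 mm long radially, tops 130 mm above the bench. Closed fingertips fit between, press the head and may push a plate.
- spout_tip (a point): Lower end of the steel spout tube's nozzle, 165 mm from the table's axis and opposite the plunger, 96 mm above the bench. It turns with the turntable; the tube is 10 mm thick, its top 125 mm above the bench.
- beaker_work: Clear glass beaker, 71 mm diameter, 83 mm high, loose, standing beside the index table one hole to the left or one hole to the right of the spout; origin at the centre of its underside. (Another beaker that stands far back on the bench is not meant.)
- tape_roll: White roll of tape, 68 mm diameter, 38 mm high, loose, standing one hole to the other side of the spout; origin at the centre of its underside. To be left alone.
- bush: Grey flanged bush, 42 mm diameter, 34 mm high, loose, standing beside the index stand; origin at the centre of its underside. To be left alone.
- hex_nut: Steel hexagon nut, 27 mm wide, 19 mm high, loose, beside the index stand; origin at the centre of its underside. To be left alone.
There are look-alikes about, which are no part of the job. Of the things that look like the beaker_work, take the one that is farthest from the robot's base at the start.

How it is judged:
On the way:
1. the plunger is pressed right in while the table still stands at its start hole (value of joint plunger above 0.0135 m and value of joint turntable between -0.1 and 0.1 rad), for 0.05 s.
At the end, for the whole second after the job is handed in: Turntable at rest one hole from its start (0.698 +-0.04 rad) on the beaker's side, spout tip within 20 mm horizontally of the beaker's centre; plunger up within 2.5 mm; beaker, tape roll, bush and nut within 15 mm of where they stood, the beaker upright (0.1 rad) (horizontal distance between spout_tip and beaker_work below 0.02 m and (value of joint turntable between 0.66 and 0.74 rad or value of joint turntable between -0.74 and -0.66 rad) and value of joint plunger below 0.0025 m and velocity of joint turntable between -0.03 and 0.03 rad/s and distance of each of beaker_work, tape_roll, bush, hex_nut from where it was at the start of the episode below 0.015 m and angle between beaker_work's own z axis and vertical below 0.1 rad); the robot touches nothing.
It fails at once if the beaker, tape roll, bush or nut is lifted off the bench (height (world z) of any of beaker_work, tape_roll, bush, hex_nut above 0.012 m).
It fails at once if the beaker, tape roll, bush or nut is pushed more than 3 cm away (distance of any of beaker_work, tape_roll, bush, hex_nut from where it was at the start of the episode above 0.03 m).
It also fails if it takes over 38 s, if anything falls off the work surface, if the arm or the gripper's body presses on something with over 40 N, if the wrist force passes 120 N, or if a joint passes its speed limit or range.

## Robot

A 6-joint arm with a two-finger parallel gripper is mounted at the origin on a cart in front of the work surface, level with it; the furniture and walls round the work are solid. World frame = base frame: x ahead of the robot, y to its left, z up, the work surface at z = 0. Lengths are in m, angles in rad, forces in N, time in s.
With the tool pointing down it reaches from about 0.325 to 0.925 m from the base axis. Payload 3.1 kg.
Tool frame: the origin (TCP) lies at the very end of the fingers, on their centre line; the grasp point (between the pads) lies 19 mm behind it (tcp_to_grasp is the distance from the TCP to the grasp point, in m); z points along the fingers, y is the direction in which the jaws open and shut (so a half turn about z gives the same grasp; the last joint's range is limited). The gripper opens to 85 mm and grips with 20 to 120 N. Pads are 22 mm wide; open, the fingers measure 114 mm over their backs; the gripper's body (76 mm by 85 mm) begins 54 mm behind the grasp point. The pads swing forward as they close: fully open they stand 13 mm farther back than shut.
Start: joints at [-1.263, 0.217, 1.613, -0, 1.311, -0.112], TCP at [0.255, -0.571, 0.231] pointing down, gripper open.
Joint ranges: [-2.75, 2.75], [-0.78, 2.1], [0.31, 2.55], [-1.13, 4.27], [0.13, 2.63], [-2.58, 2.58]. Speed limits (rad/s): [2.79, 2.79, 3.14, 3.14, 3.14, 3.14].

## Interface

Orientations are given as a unit quaternion [w, x, y, z].
In Python, from rig import * gives the robot as it stands.
- The arm moves only by the tool jog_arm, never from a script. Its argument "deltas" is a list of rows, each an object with "jaw": the finger opening in cm, from 0 to 8.54; "translation": the shift along the tool's x, y, z in cm, a list of three; "turn": the turn about the tool's z in rad. In form: [{"jaw": jaw, "translation": [tx, ty, tz], "turn": turn}, ...]. A call has exactly 5 rows; each row shifts and turns the commanded pose from where the row before left it, along the tool's axes as they then stand; what a row does not reach is not made up. A row lasts 1/8 s, in which the tool goes at most 62.5 mm and 10.7 degrees, less where a joint would pass 70% of its speed; a pose out of reach is approached as far as the arm can. A call is refused whole if a number of a shift passes 6.25 or a number of a turn 0.188, either way. A call with a gripper value outside its range is refused whole. The fingers move at their own pace and stop on an object; the grip force is fixed at half the most. Time passes only in rows, so rows that do not move let the fingers close, or fill a call up. It gives the time, the measured TCP pose, the force and the opening at its end, in the units of the state.
- get_state(): the state, without advancing time (a new reading comes with each control period).
- read_camera(name): name is "scene" or "top" or "wrist"; returns a dict with "pixels" (384x512x3 uint8, blue, green, red), "range_z" (384x512 float32, m along the optical axis (not along the pixel's ray), 0 where there is no reading), "fx", "fy", "cx", "cy" (pixels), "cam_to_world" (4x4, takes a point from camera to world coordinates). Camera axes: x right, y up, looking along -z (the intrinsics and any distortion apply to the point x, -y, -z); pixel columns grow to the right and rows downward; lengths in m; the calibration is good to about 2 mm. A picture is of the moment at which its call begins.
- sign_off(): hands the job in, once; it reports no verdict.
The state is a dict: "time_s": time; "qpos": joint angles; "joint_velocities": joint speeds; "joint_efforts": joint torques, N m; "tcp_pos": TCP position; "eef_rot": TCP orientation; "contact_force": force on the tool from outside, world axes, zero at the start; "torque": the same for the moment, N m; "gripper_width": opening from 0.0 (shut) to 1.0 (fully open).
Only numpy, scipy, OpenCV 4.12 (cv2) and the standard library are available. Lean on these libraries where they do the work, as an engineer would, in place of code of your own. Each camera call takes 0.05 s, during which the arm holds its last target. There are 200 camera calls.

## Working session

There is one attempt and no reset: what is moved stays moved. The work goes in short steps, Python scripts to look and compute and a tool call to move; the robot and the scene stay as the last step left them, time stands still between calls to the robot, and variables do not carry over. Pictures are saved under pics/ and viewed, about 8 in all and at most 12, crops included, and the job is handed in when it is done.

Besides the shell and the picture viewer there is one more tool, called as name([rows], argument=value, ...), one row to a line, values as JSON. jog_arm: Moves the arm, as the interface text tells. Its arguments: {"type":"object","properties":{"deltas":{"type":"array"}},"required":["deltas"]}

```bash
mkdir -p pics; cat > h.py <<'E'
from rig import *
import numpy as np, cv2
def shot(n,f):
    c=read_camera(n); cv2.imwrite(f,c["pixels"]); np.save('/tmp/'+n+'.npy',c,allow_pickle=True); return c
def load(n): return np.load('/tmp/'+n+'.npy',allow_pickle=True).item()
def pt(c,u,v,z=None):
    M=c["cam_to_world"]; d=np.array([(u-c["cx"])/c["fx"],-(v-c["cy"])/c["fy"],-1.])
    if z is None: s=float(c["range_z"][int(round(v)),int(round(u))])
    else: s=(z-M[2,3])/(M[:3,:3]@d)[2]
    return M[:3,:3]@(d*s)+M[:3,3]
E
python3 - <<'E'
from h import *
a=shot("scene","pics/s0.png");b=shot("top","pics/t0.png")
cv2.imwrite("pics/t0b.png",cv2.resize(b["pixels"],(800,600),interpolation=cv2.INTER_CUBIC))
print(get_state()); print(a["cam_to_world"],b["cam_to_world"],{k:b[k] for k in b if k not in("pixels","range_z","cam_to_world")})
E
```

```text
{'time_s': 0.1, 'qpos': array([-1.26319815e+00,  2.17695719e-01,  1.61478889e+00, -2.26650361e-05,
        1.31129867e+00, -1.12184617e-01]), 'joint_velocities': array([-0.00179389, -0.00249231, -0.00332285,  0.00078892, -0.00048551,
        0.00277622]), 'joint_efforts': array([-1.04044479e-04, -3.98073757e+01, -3.04969811e+01, -1.54566019e-04,
        4.22788478e-03,  1.20208377e-06]), 'tcp_pos': array([ 0.25452384, -0.57001624,  0.23008036]), 'eef_rot': array([-1.08902014e-03,  9.78052353e-01,  2.08356413e-01, -1.17746930e-04]), 'contact_force': array([-0.10163423,  0.37483667, -0.00240845]), 'torque': array([-0.007675  , -0.05348963, -0.02886684]), 'gripper_width': 0.9977283890083957}
[[ 0.56805765  0.40113246 -0.71861204 -0.06100137]
 [-0.82261919  0.30291743 -0.48118469 -0.49527993]
 [ 0.02466131  0.86448469  0.50205382  0.57978089]
 [ 0.          0.          0.          1.        ]] [[ 0.02660101  0.99193487 -0.12392579  0.46611629]
 [-0.99964526  0.02623225 -0.00460671 -0.0570465 ]
 [-0.0013187   0.12400437  0.9922808   1.27066033]
 [ 0.          0.          0.          1.        ]] {'fx': 455.0968900450836, 'fy': 455.0968900450836, 'cx': 249.88248690349783, 'cy': 192.36403062602872}
```

View pics/s0.png

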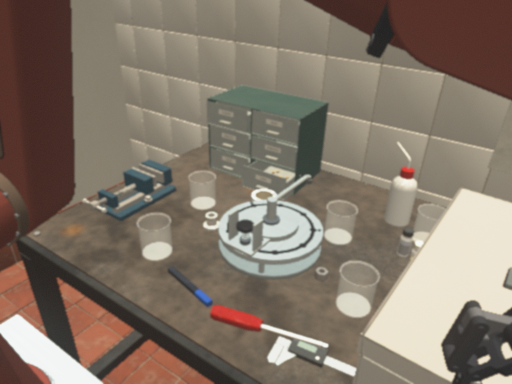

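View pics/t0b.png

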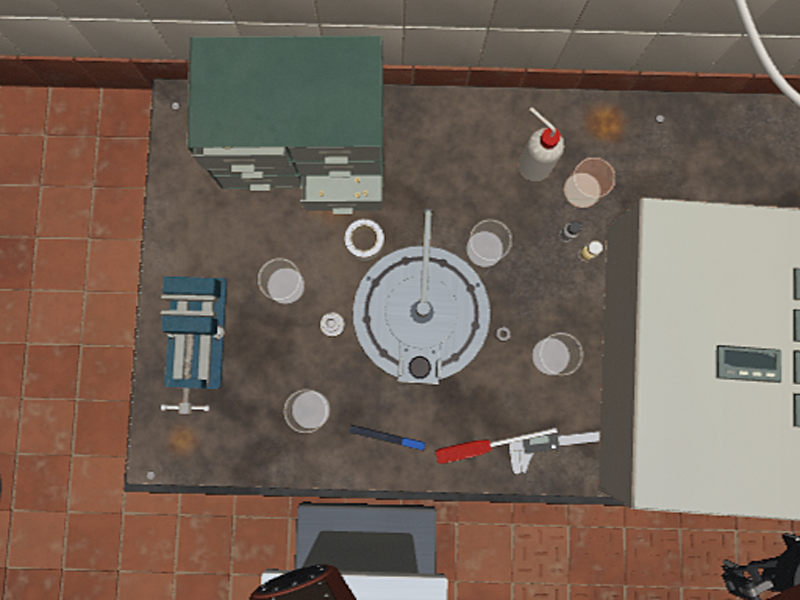

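Beaker candidates (800x600 top view): (489,243), (281,282), (307,411), (557,355), (590,182, far back, excluded). I choose (489,243), which stands right of the spout one hole away, with the tape roll (364,238) opposite. That means turning clockwise, to -0.698. Next is a close crop with measurements.

```bash
python3 - <<'E'
from h import *
b=load("top"); cv2.imwrite("pics/c1.png",cv2.resize(b["pixels"][125:265,195:345],None,fx=5,fy=5,interpolation=cv2.INTER_CUBIC)[:600*5])
k=.64
for n,u,v,z in [("plunger",419,367,.112),("column",424,309,.126),("spouttop",428,213,.125),("beakerbase",485,249,0.003),("beakerrim",490,241,.083),("tape",364,238,.038),("nut",503,334,.019),("bush",332,323,.034)]:
    print(n,pt(b,u*k,v*k,z).round(4), pt(b,u*k,v*k).round(4))
E
```

```text
plunger [ 0.5034 -0.1009  0.112 ] [ 0.5034 -0.1008  0.114 ]
column [ 0.5968 -0.1064  0.126 ] [ 0.597  -0.1065  0.1239]
spouttop [ 0.7563 -0.1098  0.125 ] [ 0.7585 -0.1102  0.1164]
beakerbase [ 0.7231 -0.22    0.003 ] [ 0.7225 -0.2196  0.0062]
beakerrim [ 0.721  -0.2181  0.083 ] [ 0.7397 -0.2299 -0.0043]
tape [ 0.7302 -0.0017  0.038 ] [ 7.392e-01  2.000e-04 -4.200e-03]
nut [ 0.5683 -0.2512  0.019 ] [ 0.57   -0.2545 -0.0023]
bush [0.5784 0.0496 0.034 ] [0.5801 0.0513 0.0149]
```

View pics/c1.png

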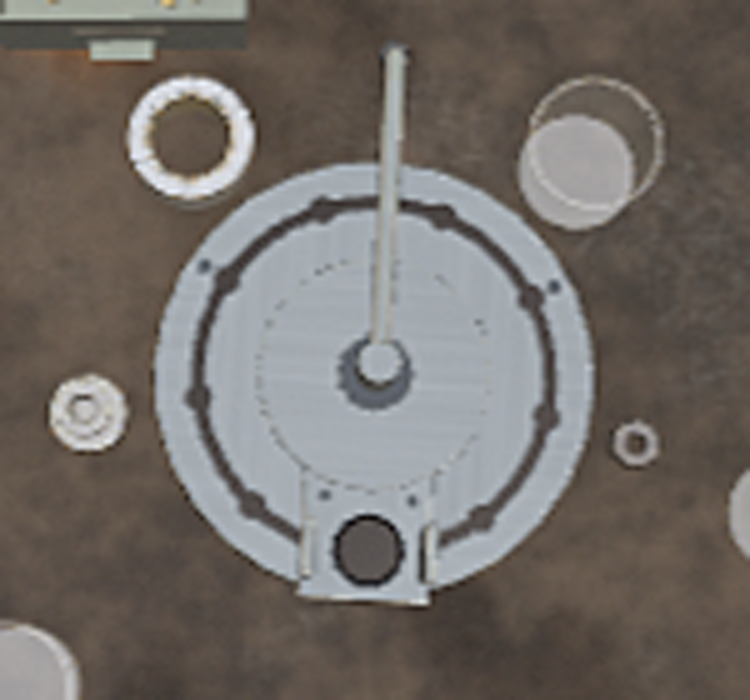

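The crop confirms it: beaker rim is at (597,142), right of the spout tip (395,50), the tape is left at (190,137), and the plunger head is at (368,549). Axis ≈ (0.597,-0.106) and plunger ≈ (0.503,-0.102), so r ≈ 0.094, which agrees with the 95 mm given. Next I check the box beside the gripper before moving.

```bash
python3 - <<'E'
from h import *
b=load("top");k=.64
for u,v in [(645,500),(645,210),(612,490),(634,505),(700,505),(780,300),(340,540)]: print((u,v),pt(b,u*k,v*k).round(3))
E
```

```text
(645, 500) [ 0.313 -0.438  0.186]
(645, 210) [ 0.754 -0.445  0.188]
(612, 490) [ 0.314 -0.418  0.092]
(634, 505) [ 0.306 -0.42   0.189]
(700, 505) [ 0.309 -0.518  0.188]
(780, 300) [ 0.618 -0.65   0.186]
(340, 540) [ 0.11   0.055 -0.468]
```

jog_arm([
  {"jaw": 0,"translation": [2.0,-4.6,0],"turn": 0.084},
  {"jaw": 0,"translation": [1.65,-4.7,0],"turn": 0.084},
  {"jaw": 0,"translation": [1.25,-4.8,0],"turn": 0.084},
  {"jaw": 0,"translation": [0.84,-4.9,0],"turn": 0.084},
  {"jaw": 0,"translation": [0.42,-5,0],"turn": 0.084},
])

```text
time_s: 0.72
tcp_pos: [0.2543, -0.3194, 0.2307]
eef_rot: [-0.0, 1.0, -0.002, -0.0]
contact_force: [-0.5, 0.1, 0.8]
gripper_width: 0.002
```

jog_arm([
  {"jaw": 0,"translation": [4.6,-4.0,0],"turn": 0},
  {"jaw": 0,"translation": [4.6,-4.0,0],"turn": 0},
  {"jaw": 0,"translation": [4.6,-4.0,0.5],"turn": 0},
  {"jaw": 0,"translation": [4.6,-4.0,0.5],"turn": 0},
  {"jaw": 0,"translation": [4.6,-4.0,0.5],"turn": 0},
])

```text
time_s: 1.35
tcp_pos: [0.4857, -0.1196, 0.2159]
eef_rot: [0.0, 1.0, 0.0, -0.0]
contact_force: [0.1, -0.8, 0.0]
gripper_width: 0.003
```

jog_arm([
  {"jaw": 0,"translation": [1.9,-1.7,1.0],"turn": 0},
  {"jaw": 0,"translation": [0,0,1.5],"turn": 0},
  {"jaw": 0,"translation": [0,0,1.5],"turn": 0},
  {"jaw": 0,"translation": [0,0,1.0],"turn": 0},
  {"jaw": 0,"translation": [0,0,0],"turn": 0},
])

```text
time_s: 1.98
tcp_pos: [0.5022, -0.1048, 0.165]
eef_rot: [-0.0, 1.0, -0.001, -0.001]
contact_force: [-0.3, -0.3, -0.4]
gripper_width: -0.001
```

```bash
python3 - <<'E'
from h import *
a=shot("scene","pics/s1.png"); w=shot("wrist","pics/w1.png"); print(get_state()["tcp_pos"])
cv2.imwrite("pics/j1.png",np.hstack([cv2.resize(a["pixels"][160:290,200:345],(435,390)),cv2.resize(w["pixels"],(365,274))[:,:].__class__ is None or cv2.copyMakeBorder(cv2.resize(w["pixels"],(365,274)),0,116,0,0,0)]))
E
```

```text
[ 0.50349617 -0.10497001  0.16653475]
```

View pics/j1.png

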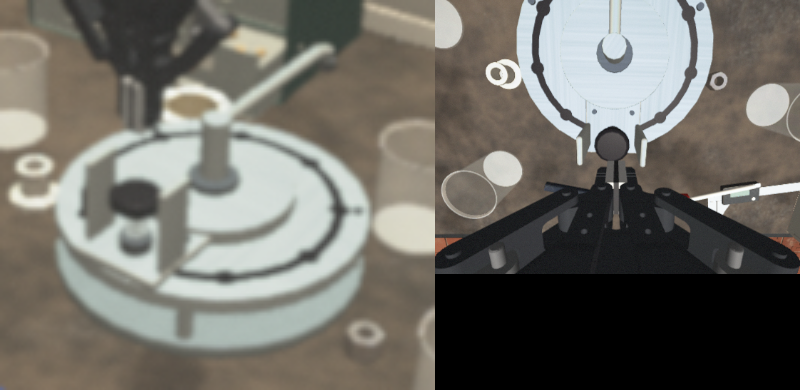

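Left is the scene crop: head at (133,195) between the guard plates, and the fingers look behind because they are higher. Right is the wrist view: head at (611,143), centred between the plates and in line with the closed fingers. I measure the head from here.

```bash
python3 - <<'E'
from h import *
w=load("wrist"); k=512/365
for n,u,v,z in [("head",611,143,.112),("column",614,46,.126),("plateL",580,150,.13),("plateR",643,151,.13)]:
    print(n,pt(w,(u-435)*k,v*k,z).round(4),pt(w,(u-435)*k,v*k).round(4))
E
```

```text
head [ 0.5089 -0.0998  0.112 ] [ 0.5092 -0.0999  0.113 ]
column [ 0.6007 -0.1034  0.126 ] [ 0.6003 -0.1034  0.1284]
plateL [ 0.5076 -0.0703  0.13  ] [ 0.508  -0.0705  0.1312]
plateR [ 0.5065 -0.1312  0.13  ] [ 0.5075 -0.1308  0.1326]
```

jog_arm([
  {"jaw": 0,"translation": [0.2,-0.4,1.5],"turn": 0},
  {"jaw": 0,"translation": [0,0,1.5],"turn": 0},
  {"jaw": 0,"translation": [0,0,1.5],"turn": 0},
  {"jaw": 0,"translation": [0,0,0.5],"turn": 0},
  {"jaw": 0,"translation": [0,0,0],"turn": 0},
])

```text
time_s: 2.7
tcp_pos: [0.5052, -0.1001, 0.1155]
eef_rot: [-0.0, 1.0, -0.0, -0.001]
contact_force: [-0.3, -0.1, 0.2]
gripper_width: 0.005
```

jog_arm([
  {"jaw": 0,"translation": [0,0,0.5],"turn": 0},
  {"jaw": 0,"translation": [0,0,0.5],"turn": 0},
  {"jaw": 0,"translation": [0,0,0.5],"turn": 0},
  {"jaw": 0,"translation": [0,0,0.2],"turn": 0},
  {"jaw": 0,"translation": [0,0,0],"turn": 0},
])

```text
time_s: 3.32
tcp_pos: [0.5067, -0.1007, 0.1009]
eef_rot: [0.0, 1.0, -0.0, 0.001]
contact_force: [-1.6, 0.6, 7.3]
gripper_width: 0.002
```

jog_arm([
  {"jaw": 0,"translation": [0,0,0.2],"turn": 0},
  {"jaw": 0,"translation": [0,0,0.2],"turn": 0},
  {"jaw": 0,"translation": [0,0,0.2],"turn": 0},
  {"jaw": 0,"translation": [0,0,0],"turn": 0},
  {"jaw": 0,"translation": [0,0,0],"turn": 0},
])

```text
time_s: 3.95
tcp_pos: [0.5067, -0.1009, 0.096]
eef_rot: [0.0, 1.0, 0.0, 0.001]
contact_force: [-4.4, 0.7, 12.5]
gripper_width: -0.003
```

jog_arm([
  {"jaw": 0,"translation": [0.03,-0.46,0],"turn": 0},
  {"jaw": 0,"translation": [0.06,-0.46,0],"turn": 0},
  {"jaw": 0,"translation": [0.08,-0.46,0],"turn": 0},
  {"jaw": 0,"translation": [0.1,-0.46,0],"turn": 0},
  {"jaw": 0,"translation": [0.12,-0.45,0],"turn": 0},
])

```text
time_s: 4.58
tcp_pos: [0.5117, -0.0785, 0.096]
eef_rot: [0.001, 1.0, -0.0, 0.002]
contact_force: [-1.3, -1.3, 9.3]
gripper_width: -0.0
```

```bash
cat > look.py <<'E'
from h import *
import sys
n=sys.argv[1]
s=get_state(); print(s["tcp_pos"].round(4),s["contact_force"].round(1))
b=shot("top","pics/t%s.png"%n)
cv2.imwrite("pics/c%s.png"%n,cv2.resize(b["pixels"][125:265,195:345],None,fx=4,fy=4,interpolation=cv2.INTER_CUBIC))
# spout top: points at height .11-.135 beyond r=.08 of the axis, +x side
H,W=b["range_z"].shape; v,u=np.mgrid[:H,:W]; M=b["cam_to_world"]; r=b["range_z"]
P=np.stack([(u-b["cx"])/b["fx"]*r,-(v-b["cy"])/b["fy"]*r,-r],-1)@M[:3,:3].T+M[:3,3]
d=P-[.598,-.105,0]; R=np.hypot(d[...,0],d[...,1])
m=(R>.04)&(R<.15)&(P[...,2]>.1)&(P[...,2]<.14)&(d[...,0]>.02)
print(m.sum(),"spout ang",np.median(np.arctan2(d[m][:,1],d[m][:,0])))
E
python3 look.py 2; python3 - <<'E'
import re;s=open('look.py').read()
E
```

```text
[ 0.5117 -0.0785  0.096 ] [-1.3 -1.3  9.3]
164 spout ang -0.24571121237633087
```

View pics/c2.png

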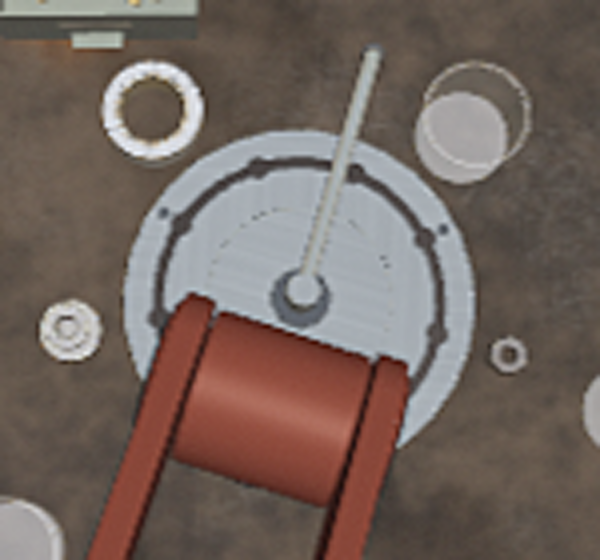

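The spout has swung clockwise about 0.21 rad, to tip (373,50). Friction is carrying the table, and the bystanders are unmoved.

jog_arm([
  {"jaw": 0,"translation": [0.15,-0.44,0],"turn": 0},
  {"jaw": 0,"translation": [0.16,-0.43,0],"turn": 0},
  {"jaw": 0,"translation": [0.19,-0.42,0],"turn": 0},
  {"jaw": 0,"translation": [0.21,-0.42,0],"turn": 0},
  {"jaw": 0,"translation": [0,0,0],"turn": 0},
])

```text
time_s: 5.25
tcp_pos: [0.5194, -0.0608, 0.0961]
eef_rot: [0.001, 1.0, -0.0, 0.003]
contact_force: [-0.5, 0.8, 8.6]
gripper_width: 0.003
```

jog_arm([
  {"jaw": 0,"translation": [0,0,-0.7],"turn": 0},
  {"jaw": 0,"translation": [0,0,-0.7],"turn": 0},
  {"jaw": 0,"translation": [0,0,-0.7],"turn": 0},
  {"jaw": 0,"translation": [0,0,0],"turn": 0},
  {"jaw": 0,"translation": [0,0,0],"turn": 0},
])

```text
time_s: 5.88
tcp_pos: [0.5163, -0.0602, 0.114]
eef_rot: [-0.0, 1.0, -0.0, -0.0]
contact_force: [0.6, 0.3, -0.7]
gripper_width: 0.0
```

```bash
python3 look.py 3
```

```text
[ 0.5163 -0.0602  0.114 ] [ 0.6  0.3 -0.7]
162 spout ang -0.4414662781478368
```

jog_arm([
  {"jaw": 0,"translation": [0.26,-0.45,-0.2],"turn": 0},
  {"jaw": 0,"translation": [0.25,-0.39,0],"turn": 0},
  {"jaw": 0,"translation": [0.28,-0.38,0],"turn": 0},
  {"jaw": 0,"translation": [0.29,-0.36,0],"turn": 0},
  {"jaw": 0,"translation": [0.31,-0.35,0],"turn": 0},
])

```text
time_s: 6.55
tcp_pos: [0.5308, -0.0421, 0.1163]
eef_rot: [0.001, 1.0, 0.0, -0.0]
contact_force: [-0.1, -5.6, -0.7]
gripper_width: 0.0
```

```bash
python3 look.py 4
```

```text
[ 0.5308 -0.0421  0.1163] [-0.1 -5.6 -0.7]
165 spout ang -0.5556838227795956
```

jog_arm([
  {"jaw": 0,"translation": [0.19,-0.2,0],"turn": 0},
  {"jaw": 0,"translation": [0.2,-0.2,0],"turn": 0},
  {"jaw": 0,"translation": [0.2,-0.19,0],"turn": 0},
  {"jaw": 0,"translation": [0.21,-0.18,0],"turn": 0},
  {"jaw": 0,"translation": [0,0,0],"turn": 0},
])

```text
time_s: 7.22
tcp_pos: [0.5387, -0.0326, 0.1162]
eef_rot: [-0.0, 1.0, 0.0, -0.0]
contact_force: [0.3, -0.1, -0.5]
gripper_width: 0.003
```

```bash
python3 look.py 5
```

```text
[ 0.5387 -0.0326  0.1162] [ 0.3 -0.1 -0.5]
162 spout ang -0.7002827345356843
```

jog_arm([
  {"jaw": 0,"translation": [0.1,-0.09,0],"turn": 0},
  {"jaw": 0,"translation": [0.1,-0.09,0],"turn": 0},
  {"jaw": 0,"translation": [0,0,0],"turn": 0},
  {"jaw": 0,"translation": [0,0,0],"turn": 0},
  {"jaw": 0,"translation": [0,0,0],"turn": 0},
])

```text
time_s: 7.9
tcp_pos: [0.5405, -0.0315, 0.1162]
eef_rot: [-0.0, 1.0, -0.0, -0.0]
contact_force: [-0.1, -0.0, -1.1]
gripper_width: -0.002
```

```bash
python3 look.py 6; python3 - <<'E'
from h import *
a=shot("scene","pics/s6.png"); cv2.imwrite("pics/s6c.png",cv2.resize(a["pixels"][160:290,190:360],None,fx=4,fy=4,interpolation=cv2.INTER_CUBIC))
E
```

```text
[ 0.5405 -0.0315  0.1162] [-0.1 -0.  -1.1]
166 spout ang -0.7151919058898379
```

View pics/s6c.png

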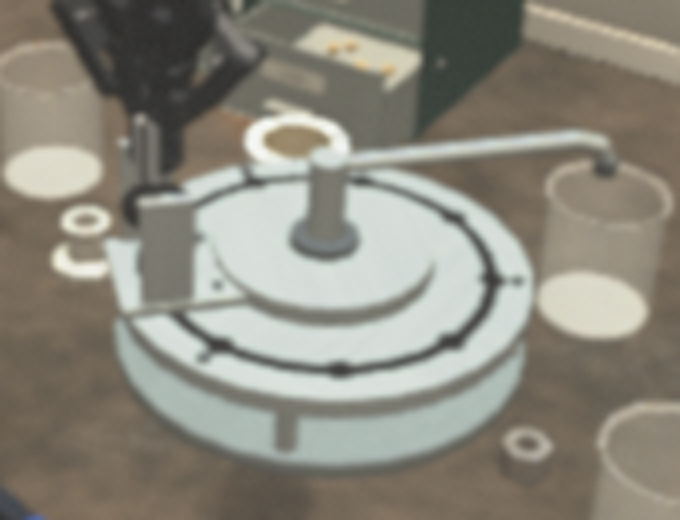

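The spout nozzle (605,165) is over the beaker (605,185) and the plunger head is half hidden at (150,195). I lift straight up and measure the head's height with the wrist camera.

jog_arm([
  {"jaw": 0,"translation": [0,0,-1.0],"turn": 0},
  {"jaw": 0,"translation": [0,0,-1.0],"turn": 0},
  {"jaw": 0,"translation": [0,0,-1.5],"turn": 0},
  {"jaw": 0,"translation": [0,0,-1.5],"turn": 0},
  {"jaw": 0,"translation": [0,0,0],"turn": 0},
])

```text
time_s: 8.62
tcp_pos: [0.5423, -0.0318, 0.1689]
eef_rot: [0.0, 1.0, -0.0, 0.002]
contact_force: [-0.3, -0.1, 0.1]
gripper_width: 0.002
```

```bash
python3 look.py 7; python3 - <<'E'
from h import *
w=shot("wrist","pics/w7.png")
m=(w["pixels"].astype(int).max(2)<90)
c=w;H,W=c["range_z"].shape; v,u=np.mgrid[:H,:W]; r=c["range_z"]
P=np.stack([(u-c["cx"])/c["fx"]*r,-(v-c["cy"])/c["fy"]*r,-r],-1)@c["cam_to_world"][:3,:3].T+c["cam_to_world"][:3,3]
q=m&(np.hypot(P[...,0]-.5275,P[...,1]+.0422)<.014)&(P[...,2]>.085)&(P[...,2]<.125)
print(q.sum(), P[q].mean(0) if q.any() else 0, P[q].std(0))
E
```

```text
[ 0.5423 -0.0318  0.1689] [-0.3 -0.1  0.1]
167 spout ang -0.7140463630523358
631 [ 0.53143007 -0.04391796  0.11336982] [0.0052726  0.00694904 0.00061411]
```

View pics/w7.png

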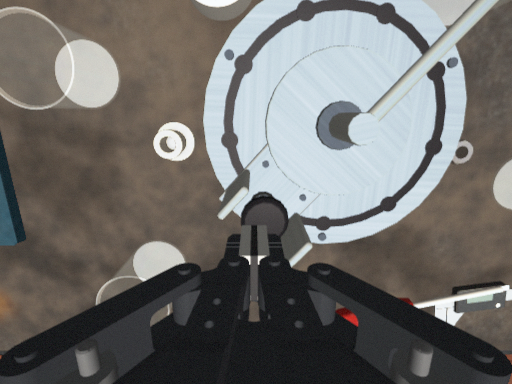

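The head (265,215) top measures 0.113 m, the same as before pressing, so the plunger is up in a hole. Final check: compare the bystanders and spout with the first image.

```bash
python3 - <<'E'
import cv2,numpy as np
from h import load,pt
a=cv2.imread("pics/t0.png").astype(int);b=cv2.imread("pics/t7.png").astype(int)
for n,(u,v,s) in {"tape":(233,152,14),"bush":(212,207,10),"nut":(322,214,7),"beakerbase":(312,162,16)}.items():
    print(n,abs(a-b)[v-s:v+s,u-s:u+s].mean().round(2))
A=np.hstack([cv2.resize(x.astype('uint8')[125:265,195:345],(400,373)) for x in(a,b)]);cv2.imwrite("pics/f.png",A)
E
```

```text
tape 2.34
bush 58.1
nut 2.06
beakerbase 5.26
```

View pics/f.png

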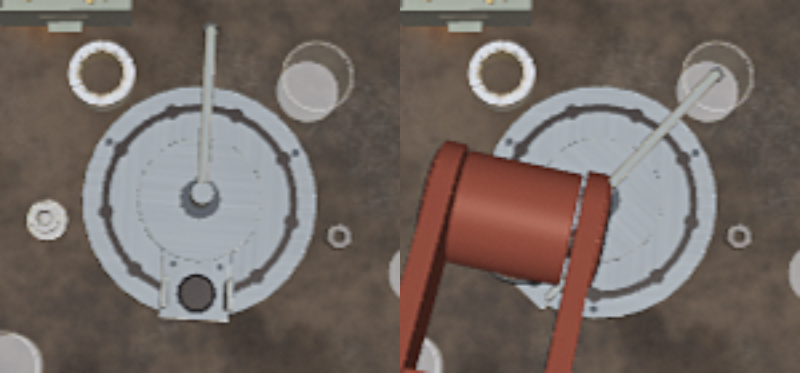

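The spout tip (717,73) is centred in the beaker rim; tape, nut and beaker are unchanged. The arm hides the bush here, so I check it in the wrist view, then hand in.

```bash
python3 - <<'E'
from h import *
print("bush",pt(load("wrist"),174,140,.034).round(3),"start .578 .050")
print(get_state()["contact_force"]); print(sign_off())
E
```

```text
bush [0.585 0.047 0.034] start .578 .050
[-0.27276187  0.42992968 -0.2648117 ]
the job is handed in; nothing more can be done
None
```

The table is turned one hole to the right, the spout is over the beaker and the plunger is back up. I handed the job in at about 9 s; no verdict was reported.

**What I did:** I pressed the plunger fully in at the start hole (fingertips at 0.096 m, 12.5 N). I carried the table clockwise to about halfway, then lifted clear of the head. From there I pushed the guard plate until the plunger sprang up into the next hole, and raised the arm straight off.

**Last checks:**
- **Plunger:** its head top measured 0.113 m, the same as before pressing, so it is up.
- **Turntable:** the spout direction read -0.714 rad against about -0.035 at the start. That is a turn of about -0.68, within measuring error of -0.698.
- **Spout:** in the top view its tip lies inside the beaker rim, near the middle.
- **Beaker, tape roll and nut:** unchanged in the before-and-after top views.
- **Bush:** the arm hid it in the last top view. The wrist view put it about 8 mm from my first measurement. The two cameras also disagreed by 4–6 mm on the plunger head and column, and the fingers never went near the bush, so I take this as measuring error.
- **Contact:** force readings were at noise level and the fingers were clear above everything.

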